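# Find the rattling case and show it to the code reader

## Robot

A 7-joint arm with a two-finger parallel gripper is mounted at the origin on a cart in front of the work surface, level with it; the furniture and walls round the work are solid. World frame = base frame: x ahead of the robot, y to its left, z up, the work surface at z = 0. Lengths are in m, angles in rad, forces in N, time in s.
With the tool pointing down it reaches from about 0.35 to 0.9 m from the base axis. Payload 19.9 kg.
Tool frame: the origin (TCP) lies between the finger pads; the fingertips stand manip.tips_ahead ahead of it and the grasp point (between the pads) lies 2 mm behind it (manip.tips_ahead is the distance from the TCP to the fingertips, in m); z points along the fingers, y is the line along which they close (so a half turn about z gives the same grasp; the last joint's range is limited). The gripper opens to 85 mm and grips with 20 to 120 N. Pads are 22 mm wide; open, the fingers measure 114 mm over their backs; the gripper's body (76 mm by 85 mm) begins 54 mm behind the grasp point. The pads swing forward as they close: fully open they stand 13 mm farther back than shut.
Start: joints at [-1.264, 0.417, -0.01, 1.614, 0.005, 1.111, -0.053], TCP at [0.213, 0.588, 0.248] pointing down, gripper open.
Joint ranges: [-2.81, 2.81], [-0.39, 2.02], [-1.27, 1.25], [0.06, 2.57], [-1.19, 4.33], [0.19, 2], [-2.82, 2.82]. Speed limits (rad/s): [1.89, 1.89, 2.39, 2.39, 3.01, 3.01, 3.01].

## Interface

Orientations are given as a unit quaternion [x, y, z, w].
In Python, from bench import manip, vision, job gives the robot as it stands (manip), with the cameras (vision) and the job (job).
- The arm moves only by the shell command python3 nudge.py 'ROWS'. ROWS is a JSON list of rows, 1 to 5 of them, each written [[rx, ry, rz], [dx, dy, dz], opening]: a rotation vector rx, ry, rz in a scale on which 1.0 is pi/2 rad, then dx, dy, dz in shares of the most that a row can go, 1 being 62.5 mm, then the opening from 0.0 (shut) to 1.0 (fully open); each row shifts and turns the commanded pose from where the row before left it, along the tool's axes as they then stand; what a row does not reach is not made up. A row lasts 1/8 s, in which the tool goes at most 0.0625 m and 0.188 rad, less where a joint would pass 70% of its speed; a pose out of reach is approached as far as the arm can. The fingers move at their own pace and stop on an object; the grip force is fixed at half the most. Time passes only in rows, so rows that do not move let the fingers close. It prints the time, the measured TCP pose, the force, the opening and the grip force at its end. Shift and turn numbers lie between -1 and 1, and a call with a number outside is refused. Input that does not fit is refused with a message, and nothing moves.
- manip.get_state(): the state, without advancing time (a new reading comes with each control period).
- vision.capture(name): name is "scene" or "top"; returns the picture (384x512x3 uint8, red, green, blue); there is no depth.
- vision.camera_info(name): a dict with "K" (3x3 intrinsics, pixels), "extrinsics" (4x4, takes a point from camera to world coordinates). Camera axes: x right, y up, looking along -z (the intrinsics and any distortion apply to the point x, -y, -z); pixel columns grow to the right and rows downward; lengths in m; the calibration is good to about 2 mm. A picture is of the moment at which its call begins. camera_info takes no time and is no camera call.
- job.hand_in(): hands the job in; it is judged then, once.
The state is a dict: "time_s": time; "joint_positions": joint angles; "dq": joint speeds; "effort": joint torques, N m; "eef_pos": TCP position; "ee_rot": TCP orientation; "ft_force": force on the tool from outside, world axes, zero at the start; "ft_torque": the same for the moment, N m; "opening": opening from 0.0 (shut) to 1.0 (fully open); "grip_force": force on a finger pad.
Only numpy, scipy, OpenCV 4.12 (cv2) and the standard library are available. Lean on these libraries where they do the work, as an engineer would, in place of code of your own. Each camera call takes 0.05 s, during which the arm holds its last target. There are 200 camera calls.

## Task

One of the three sealed grey cases has a loose steel ball inside. Pick the cases up one at a time by the black bar on the lid and shake or rock each lengthwise, back and forth a few times, clear of the bench, until you find the one that rattles; any that does not rattle goes back flat where it stood. Finish while still holding the rattling case in the gripper, level and still, in front of the code reader at lens height with one of its labelled ends squarely facing the lens, that end about 7 cm from the glass; leave everything else on the bench undisturbed.

Things in the scene. Friction and masses are not known exactly. Their poses are not given: they have to be found in the camera images.
- case_a: one of three identical sealed grey cases, 150 (x) x 64 (y) x 50 mm (z), striped label on both ends (x); on the lid's middle a black grip bar, 22 (x) x 60 (y) x 28 mm high, top 78 mm up. Origin: centre of underside. 0.26 to 0.46 kg. In one of the three, never told which, a steel ball rolls loose; nothing moves in the others.
- case_a_mid (a point): the middle of case_a: 25 mm above its underside, at mid-length and mid-width; axes as the case. If this case is the one with the loose ball (34 mm, 0.16 kg more), the ball rolls here 106 mm from end wall to end wall along x when shaken or rocked, knocking and shifting the balance
- case_b: one of three identical sealed grey cases, 150 (x) x 64 (y) x 50 mm (z), striped label on both ends (x); on the lid's middle a black grip bar, 22 (x) x 60 (y) x 28 mm high, top 78 mm up. Origin: centre of underside. 0.26 to 0.46 kg. In one of the three, never told which, a steel ball rolls loose; nothing moves in the others.
- case_b_mid (a point): the middle of case_b: 25 mm above its underside, at mid-length and mid-width; axes as the case. If this case is the one with the loose ball (34 mm, 0.16 kg more), the ball rolls here 106 mm from end wall to end wall along x when shaken or rocked, knocking and shifting the balance
- case_c: one of three identical sealed grey cases, 150 (x) x 64 (y) x 50 mm (z), striped label on both ends (x); on the lid's middle a black grip bar, 22 (x) x 60 (y) x 28 mm high, top 78 mm up. Origin: centre of underside. 0.26 to 0.46 kg. In one of the three, never told which, a steel ball rolls loose; nothing moves in the others.
- case_c_mid (a point): the middle of case_c: 25 mm above its underside, at mid-length and mid-width; axes as the case. If this case is the one with the loose ball (34 mm, 0.16 kg more), the ball rolls here 106 mm from end wall to end wall along x when shaken or rocked, knocking and shifting the balance
- reader: code reader fixed to the bench near its back: a grey box head (90 x 74 x 70 mm) on a post with a dark foot, 235 mm high overall, lens towards the robot. Its -x axis is the way the lens looks, level. Origin: on the bench under the front of the lens; the foot starts 5 mm behind it
- reader_lens (a point): centre of the lens glass, 200 mm above the bench; axes as the reader
- reader_focus (a point): the reading place: 145 mm straight in front of the lens (along the reader's -x), at lens height; the middle of the case belongs here, its near end then being 70 mm from the lens; axes as the reader
- tape_roll: bystander, to be left alone: black roll of tape, 67 mm across, 19 high, lying flat; origin under its middle
- relay_box: bystander, to be left alone: black relay, 25 x 20 x 24 mm; origin under its middle
- flux_bottle: bystander, to be left alone: white bottle with a pointed red cap, 36 mm across, 94 high; origin under its middle
- solder_reel: bystander, to be left alone: white reel, 55 mm across, 38 high; origin under its middle
- terminal_strip: bystander, to be left alone: green terminal block, 10 x 52 x 10 mm; origin under its middle
- spool: bystander, to be left alone: empty white spool standing on end, 44 mm across, 50 high; origin under its middle

How it is judged:
On the way, in this order (a step that is already met when the one before it is completed fails the run):
1. the rattling case, clear of the bench, is shaken so that its ball goes to one end (((distance between ball_c0 and case_a_mid below 0.08 m and height (world z) of case_a_mid above 0.06 m and x of ball_c0 in the frame of case_a above 0.03 m) or (distance between ball_c0 and case_b_mid below 0.08 m and height (world z) of case_b_mid above 0.06 m and x of ball_c0 in the frame of case_b above 0.03 m) or (distance between ball_c0 and case_c_mid below 0.08 m and height (world z) of case_c_mid above 0.06 m and x of ball_c0 in the frame of case_c above 0.03 m))).
2. the shaking sends the ball to the other end (((distance between ball_c0 and case_a_mid below 0.08 m and height (world z) of case_a_mid above 0.06 m and x of ball_c0 in the frame of case_a below -0.03 m) or (distance between ball_c0 and case_b_mid below 0.08 m and height (world z) of case_b_mid above 0.06 m and x of ball_c0 in the frame of case_b below -0.03 m) or (distance between ball_c0 and case_c_mid below 0.08 m and height (world z) of case_c_mid above 0.06 m and x of ball_c0 in the frame of case_c below -0.03 m))).
At the end, for the whole second after the job is handed in: The case with the ball is held still in the fingers, its middle at the reading place within 35 mm along the lens axis and 30 mm sideways and in height, level within 0.2 rad, long axis within 0.26 rad of the lens axis; the other two lie flat, at rest, within 60 mm of where they started (((distance between ball_c0 and case_a_mid below 0.08 m and x of case_a_mid in the frame of reader_focus between -0.035 and 0.035 m and y of case_a_mid in the frame of reader_focus between -0.03 and 0.03 m and z of case_a_mid in the frame of reader_focus between -0.03 and 0.03 m and angle between case_a's own z axis and vertical below 0.2 rad and angle between the x axis of case_a and the x axis of reader, either way round below 0.26 rad and contact force between the fingers and case_a above 2 N and linear speed of case_a below 0.03 m/s and angle between each of case_b, case_c's own z axis and vertical below 0.06 rad and height (world z) of each of case_b_mid, case_c_mid below 0.03 m and distance of each of case_b, case_c from where it was at the start of the episode below 0.06 m and linear speed of each of case_b, case_c below 0.02 m/s and contact force between the fingers and case_b below 0.2 N and contact force between each of case_b, case_c and case_a below 0.1 N and contact force between the fingers and case_c below 0.2 N) or (distance between ball_c0 and case_b_mid below 0.08 m and x of case_b_mid in the frame of reader_focus between -0.035 and 0.035 m and y of case_b_mid in the frame of reader_focus between -0.03 and 0.03 m and z of case_b_mid in the frame of reader_focus between -0.03 and 0.03 m and angle between case_b's own z axis and vertical below 0.2 rad and angle between the x axis of case_b and the x axis of reader, either way round below 0.26 rad and contact force between the fingers and case_b above 2 N and linear speed of case_b below 0.03 m/s and angle between each of case_a, case_c's own z axis and vertical below 0.06 rad and height (world z) of each of case_a_mid, case_c_mid below 0.03 m and distance of each of case_a, case_c from where it was at the start of the episode below 0.06 m and linear speed of each of case_a, case_c below 0.02 m/s and contact force between the fingers and case_a below 0.2 N and contact force between each of case_a, case_c and case_b below 0.1 N and contact force between the fingers and case_c below 0.2 N) or (distance between ball_c0 and case_c_mid below 0.08 m and x of case_c_mid in the frame of reader_focus between -0.035 and 0.035 m and y of case_c_mid in the frame of reader_focus between -0.03 and 0.03 m and z of case_c_mid in the frame of reader_focus between -0.03 and 0.03 m and angle between case_c's own z axis and vertical below 0.2 rad and angle between the x axis of case_c and the x axis of reader, either way round below 0.26 rad and contact force between the fingers and case_c above 2 N and linear speed of case_c below 0.03 m/s and angle between each of case_a, case_b's own z axis and vertical below 0.06 rad and height (world z) of each of case_a_mid, case_b_mid below 0.03 m and distance of each of case_a, case_b from where it was at the start of the episode below 0.06 m and linear speed of each of case_a, case_b below 0.02 m/s and contact force between the fingers and case_a below 0.2 N and contact force between each of case_a, case_b and case_c below 0.1 N and contact force between the fingers and case_b below 0.2 N))); the arm keeps its last pose, push and grip.
It fails at once if a bystander is displaced by more than 30 mm (distance of any of tape_roll, relay_box, flux_bottle, solder_reel, terminal_strip, spool from where it was at the start of the episode above 0.03 m).
It also fails if it takes over 72 s, if anything falls off the work surface, if the arm or the gripper's body presses on something with over 40 N, if the wrist force passes 120 N, or if a joint passes its speed limit or range.

## Working session

There is one attempt and no reset: what is moved stays moved. The work goes in short steps, Python scripts to look and compute and a shell command to move; the robot and the scene stay as the last step left them, time stands still between calls to the robot, and variables do not carry over. Pictures are saved under pics/ and viewed, at most 10 in all, crops included, and the job is handed in when it is done.

```bash
ls; mkdir -p pics
python3 - <<'E'
from bench import manip, vision, job
import cv2,numpy as np
for n in("scene","top"):
    im=vision.capture(n);cv2.imwrite(f"pics/{n}0.png",im[:,:,::-1])
    c=vision.camera_info(n);print(n,np.round(c["K"],1).tolist(),np.round(c["extrinsics"],3).tolist(),[k for k in c])
s=manip.get_state();print({k:np.round(v,3).tolist() for k,v in s.items()},manip.tips_ahead)
E
```

```text
bench.py
nudge.py
pics
scene [[374.5, 0.0, 258.7], [0.0, 374.5, 189.4], [0.0, 0.0, 1.0]] [[0.498, 0.656, -0.567, -0.03], [-0.867, 0.387, -0.314, -0.404], [0.013, 0.648, 0.761, 0.965], [0.0, 0.0, 0.0, 1.0]] ['K', 'extrinsics']
top [[469.2, 0.0, 253.6], [0.0, 469.2, 181.1], [0.0, 0.0, 1.0]] [[-0.05, 0.978, -0.203, 0.269], [-0.999, -0.05, 0.005, -0.085], [-0.005, 0.203, 0.979, 1.617], [0.0, 0.0, 0.0, 1.0]] ['K', 'extrinsics']
{'time_s': 0.1, 'joint_positions': [-1.264, 0.418, -0.01, 1.614, 0.005, 1.111, -0.053], 'dq': [0.001, -0.0, -0.0, -0.002, 0.001, -0.0, 0.0], 'effort': [0.002, -86.583, 0.681, -43.563, 0.019, 0.005, -0.0], 'eef_pos': [0.213, 0.587, 0.248], 'ee_rot': [0.173, 0.985, -0.001, -0.0], 'ft_force': [-0.137, 0.115, 0.229], 'ft_torque': [0.028, -0.036, 0.002], 'grip_force': 0.0, 'opening': 1.001} 0.017
```

View pics/top0.png

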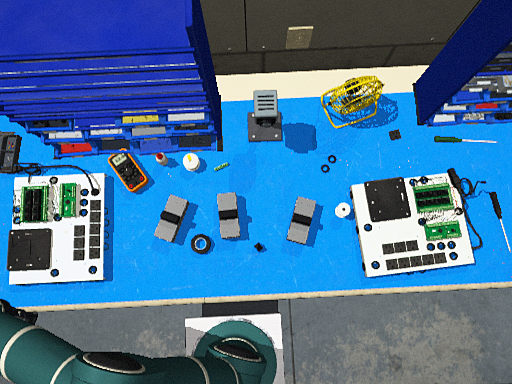

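View pics/scene0.png

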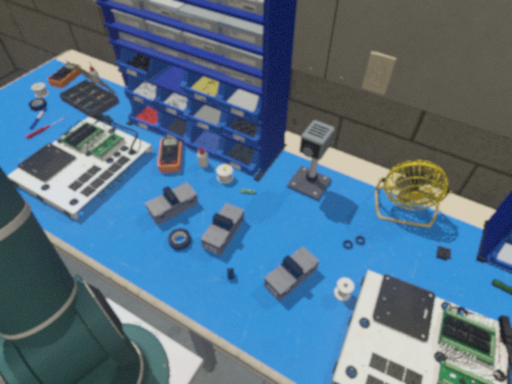

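The top view shows cases at (171,218), (231,215) and (302,220), the reader at (265,115), the tape at (201,242), the relay at (259,247) and the spool at (343,210). The scene view confirms this layout. Next I'll measure them.

```bash
cat > h.py <<'E'
from bench import manip, vision, job
import cv2,numpy as np
def ray(n,u,v):
    c=vision.camera_info(n);K=np.array(c["K"]);T=np.array(c["extrinsics"])
    d=np.linalg.inv(K)@[u,v,1];return T[:3,3],T[:3,:3]@[d[0],-d[1],-d[2]]
def plane(n,u,v,z):
    o,d=ray(n,u,v);return o+d*(z-o[2])/d[2]
E
python3 - <<'E'
from h import *
im=cv2.imread("pics/top0.png");hsv=cv2.cvtColor(im,cv2.COLOR_BGR2HSV)
blue=((hsv[...,0]>90)&(hsv[...,0]<125)&(hsv[...,1]>120))
m=(~blue).astype(np.uint8)*255
m[:188]=0;m[260:]=0;m[:,:140]=0;m[:,330:]=0
for c in cv2.findContours(m,cv2.RETR_EXTERNAL,cv2.CHAIN_APPROX_NONE)[0]:
    if cv2.contourArea(c)<40:continue
    r=cv2.minAreaRect(c);b=cv2.boxPoints(r)
    P=np.array([plane("top",u,v,.05)[:2] for u,v in b])
    l=[P[1]-P[0],P[2]-P[1]];L=max(l,key=np.linalg.norm)
    print("ctr",np.round(r[0],1),"xy",np.round(P.mean(0),3),"len",np.round(np.linalg.norm(l,axis=1),3),"yaw",round((np.arctan2(L[1],L[0])+1.57)%3.1416-1.57,3))
    mm=np.zeros(m.shape,np.uint8);cv2.drawContours(mm,[c],-1,255,-1);mm=cv2.erode(mm,np.ones((3,3)))
    dk=((mm>0)&(hsv[...,2]<75)).astype(np.uint8)
    k=cv2.connectedComponentsWithStats(dk)
    if k[0]>1:
        i=1+np.argmax(k[2][1:,4]);print("   bar",k[2][i],np.round(plane("top",*k[3][i],.078),3))
cv2.imwrite("pics/z1.png",np.vstack([cv2.resize(im[80:265,140:360],None,fx=3.2,fy=3.2,interpolation=cv2.INTER_CUBIC)]))
E
```

```text
ctr [200.5 243.5] xy [0.391 0.094] len [0.06  0.062] yaw 0.747
   bar [192 235  18  18  91] [0.387 0.089 0.078]
ctr [301.  220.1] xy [ 0.452 -0.245] len [0.155 0.068] yaw -0.318
   bar [292 213  19  13 146] [ 0.451 -0.243  0.078]
ctr [171.  218.1] xy [0.481 0.19 ] len [0.153 0.074] yaw -0.394
   bar [162 210  23  24 182] [0.476 0.181 0.078]
ctr [228.1 215. ] xy [ 0.482 -0.001] len [0.066 0.155] yaw 0.056
   bar [220 209  17  11 154] [ 0.48  -0.003  0.078]
```

View pics/z1.png

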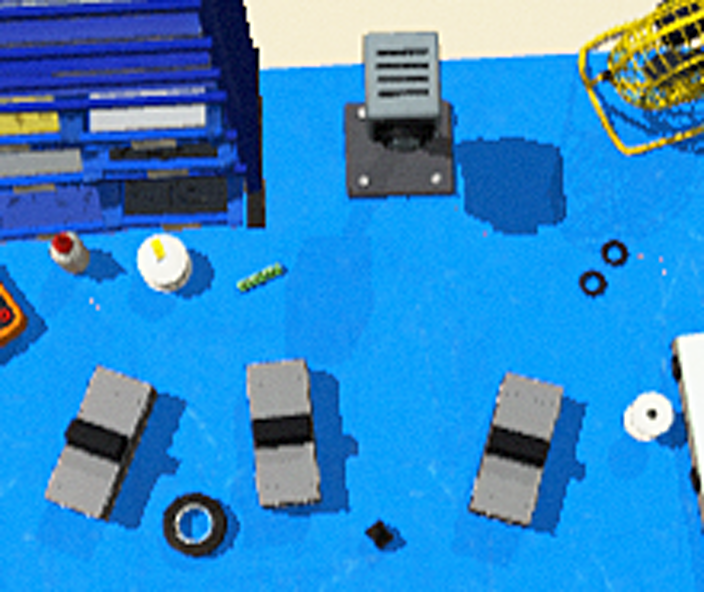

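Run:
```python
from h import *
f=lambda a,b:(140+a/3.2-.35,80+b/3.2-.35)
for n,p,z in [("footFL",(347,196),.01),("footFR",(455,192),.01),("footBL",(345,103),.01),("footBR",(455,105),.01),("headBL",(363,33),.235),("headBR",(439,33),.235),("headFL",(369,122),.235),("headFR",(438,119),.235),
 ("A FLtl",(97,367),.05),("A tr",(154,385),.05),("A bl",(47,498),.05),("A br",(102,520),.05),("Abar",(97,438),.078),
 ("B tl",(246,365),.05),("B tr",(305,359),.05),("B bl",(259,507),.05),("B br",(319,500),.05),("C tl",(508,373),.05),("C tr",(563,385),.05),("C bl",(471,511),.05),("C br",(529,525),.05),
 ("bottle",(70,265),0),("reel",(164,262),.038),("strip",(261,278),.01),("spool",(648,415),.05),("relay",(380,535),.024)]:
    print(n,np.round(plane("top",*f(*p),z),3))
```

```text
footFL [ 0.748 -0.081  0.01 ]
footFR [ 0.747 -0.201  0.01 ]
footBL [ 0.857 -0.084  0.01 ]
footBR [ 0.848 -0.208  0.01 ]
headBL [ 0.846 -0.105  0.235]
headBR [ 0.842 -0.179  0.235]
headFL [ 0.754 -0.106  0.235]
headFR [ 0.754 -0.173  0.235]
A FLtl [0.562 0.193 0.05 ]
A tr [0.539 0.133 0.05 ]
A bl [0.426 0.247 0.05 ]
A br [0.4  0.19 0.05]
Abar [0.482 0.189 0.078]
B tl [0.556 0.035 0.05 ]
B tr [ 0.559 -0.028  0.05 ]
B bl [0.405 0.026 0.05 ]
B br [ 0.409 -0.036  0.05 ]
C tl [ 0.533 -0.242  0.05 ]
C tr [ 0.517 -0.299  0.05 ]
C bl [ 0.39  -0.193  0.05 ]
C br [ 0.372 -0.253  0.05 ]
bottle [0.688 0.23  0.   ]
reel [0.676 0.121 0.038]
strip [0.659 0.018 0.01 ]
spool [ 0.481 -0.386  0.05 ]
relay [ 0.372 -0.098  0.024]
```

The manual's scale: shifts go in shares of 62.5 mm and turns go in shares of pi/2 rad. Converting my numbers, 0.18 rad / 1.5708 = 0.1146.

```bash
python3 nudge.py '[[[0, 0, 0.1146], [0, 0, 0], 1], [[0, 0, 0.1146], [0, 0, 0], 1], [[0, 0, 0.1146], [0, 0, 0], 1], [[0, 0, 0.1146], [0, 0, 0], 1], [[0, 0, 0.1146], [0, 0, 0], 1]]'
python3 nudge.py '[[[0, 0, 0.1146], [0, 0, 0], 1], [[0, 0, 0.1146], [0, 0, 0], 1], [[0, 0, 0.1146], [0, 0, 0], 1], [[0, 0, 0.1082], [0, 0, 0], 1]]'
python3 nudge.py '[[[0, 0, 0], [-0.48, 0.72, 0], 1], [[0, 0, 0], [-0.48, 0.72, 0], 1], [[0, 0, 0], [-0.48, 0.72, 0], 1], [[0, 0, 0], [-0.48, 0.72, 0], 1], [[0, 0, 0], [-0.48, 0.72, 0], 1]]'
cat >> h.py <<'E'
from scipy.spatial.transform import Rotation as R
def to(p,yaw=None):
    s=manip.get_state();M=R.from_quat(s["ee_rot"]);A=M.as_matrix()
    d=A.T@(np.array(p)-s["eef_pos"])
    print("t",round(s["time_s"],2),"pos",np.round(s["eef_pos"],4),"tool d",np.round(d,4),"yaw_y",round(np.arctan2(A[1,1],A[0,1]),3),"z",np.round(A[:,2],3),"j",np.round(s["joint_positions"],2),"open",round(s["opening"],3),"grip",round(s["grip_force"],1),"F",np.round(s["ft_force"],2),"T",np.round(s["ft_torque"],3))
    if yaw is not None:
        rz=-(yaw-np.arctan2(A[1,1],A[0,1]));print("rz needed",round((rz+np.pi)%(2*np.pi)-np.pi,3))
E
python3 -c "
from h import *
to([.482,.19,.16],-.385)"
```

```text
t 1.85 pos [0.3654 0.3621 0.2482] tool d [-0.1154  0.1729  0.0882] yaw_y -0.387 z [-0. -0. -1.] j [-1.2   0.23  0.42  1.9  -0.11  1.03 -1.12] open 1.007 grip 0.0 F [ 1.51 -0.03  0.18] T [-0.008 -0.034 -0.027]
rz needed -0.002
```

Converted, 0.045 m is 0.72, 0.038 m is 0.608.

```bash
python3 nudge.py '[[[0, 0, 0], [-0.48, 0.72, 0], 1], [[0, 0, 0], [-0.48, 0.72, 0], 1], [[0, 0, 0], [-0.48, 0.72, 0.32], 1], [[0, 0, 0], [-0.4, 0.608, 0.48], 1], [[0, 0, 0], [0, 0, 0.48], 1]]' >/dev/null
python3 -c "
from h import *
to([.482,.19,.071],-.385)
im=vision.capture('scene');cv2.imwrite('pics/s1.png',cv2.resize(im[130:290,100:340,::-1],None,fx=3,fy=3))"
```

```text
t 2.48 pos [0.4831 0.1887 0.1675] tool d [ 0.0008 -0.0016  0.0965] yaw_y -0.392 z [ 0.001 -0.001 -1.   ] j [-0.86  0.36  0.51  1.97 -0.23  0.87 -0.62] open 1.001 grip 0.0 F [-0.78  1.38  0.12] T [0.098 0.01  0.004]
rz needed -0.007
```

View pics/s1.png

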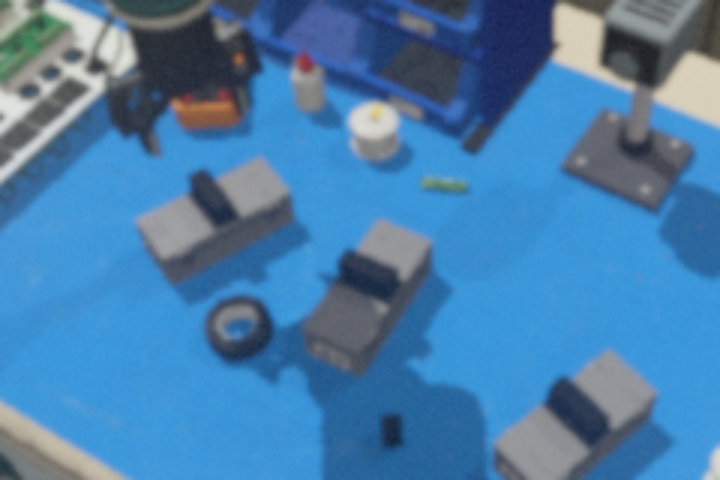

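The gripper hangs behind and above case A (crop bar at 212,197), which is what parallax at this height should give. I'll descend and grip.

Converted, 0.04 m is 0.64, 0.036 m is 0.576.

```bash
python3 nudge.py '[[[0, 0, 0], [0, -0.016, 0.64], 1], [[0, 0, 0], [0, 0, 0.576], 1], [[0, 0, 0], [0, 0, 0.32], 1], [[0, 0, 0], [0, 0, 0], 1], [[0, 0, 0], [0, 0, 0], 0]]' >/dev/null
python3 nudge.py '[[[0, 0, 0], [0, 0, 0], 0], [[0, 0, 0], [0, 0, 0], 0], [[0, 0, 0], [0, 0, 0], 0], [[0, 0, 0], [0, 0, 0], 0]]' >/dev/null
python3 -c "
from h import *
to([.482,.19,.071],-.385)"
```

```text
t 3.65 pos [0.4809 0.1925 0.073 ] tool d [-0.0019  0.0019  0.002 ] yaw_y -0.387 z [ 0.001  0.001 -1.   ] j [-0.79  0.51  0.44  2.02 -0.34  0.68 -0.53] open 0.247 grip 59.9 F [-2.33  0.19 10.66] T [-0.13   0.614 -0.095]
rz needed -0.002
```

Converted, -0.04 m is -0.64, -0.03 m is -0.48.

```bash
python3 nudge.py '[[[0, 0, 0], [0, 0, -0.32], 0], [[0, 0, 0], [0, 0, -0.64], 0], [[0, 0, 0], [0, 0, -0.64], 0], [[0, 0, 0], [0, 0, -0.48], 0], [[0, 0, 0], [0, 0, 0], 0]]' >/dev/null
python3 -c "
from h import *
to([.482,.19,.071],-.385)"
python3 nudge.py '[[[0.0955, 0, 0], [0, 0, 0], 0], [[0.0955, 0, 0], [0, 0, 0], 0], [[0, 0, 0], [0, 0, 0], 0], [[0, 0, 0], [0, 0, 0], 0], [[0, 0, 0], [0, 0, 0], 0]]' >/dev/null
python3 nudge.py '[[[-0.0764, 0, 0], [0, 0, 0], 0], [[-0.0764, 0, 0], [0, 0, 0], 0], [[0, 0, 0], [0, 0, 0], 0], [[0, 0, 0], [0, 0, 0], 0], [[0, 0, 0], [0, 0, 0], 0]]' >/dev/null
python3 -c "
from h import *
to([.482,.19,.071],-.385)"
python3 nudge.py '[[[-0.1146, 0, 0], [0, 0, 0], 0], [[-0.1146, 0, 0], [0, 0, 0], 0], [[0, 0, 0], [0, 0, 0], 0], [[0, 0, 0], [0, 0, 0], 0], [[0, 0, 0], [0, 0, 0], 0]]' >/dev/null
python3 nudge.py '[[[0.0764, 0, 0], [0, 0, 0], 0], [[0.0764, 0, 0], [0, 0, 0], 0], [[0, 0, 0], [0, 0, 0], 0], [[0, 0, 0], [0, 0, 0], 0], [[0, 0, 0], [0, 0, 0], 0]]' >/dev/null
python3 -c "
from h import *
to([.482,.19,.071],-.385)"
```

```text
t 4.28 pos [0.4812 0.1927 0.2039] tool d [-0.0026  0.0015  0.1329] yaw_y -0.387 z [ 0.002  0.002 -1.   ] j [-0.89  0.31  0.54  1.94 -0.19  0.94 -0.65] open 0.247 grip 59.7 F [-0.43  0.62 -4.11] T [-0.006  0.011  0.04 ]
rz needed -0.002
t 5.53 pos [0.481  0.1919 0.2022] tool d [-0.0013  0.0096  0.1309] yaw_y -0.388 z [-0.057  0.023 -0.998] j [-0.85  0.34  0.53  1.91 -0.25  1.   -0.59] open 0.243 grip 60.4 F [ 0.31 -0.65 -4.8 ] T [-0.065 -0.148  0.01 ]
rz needed -0.003
t 6.78 pos [0.4802 0.1926 0.2021] tool d [-0.0016 -0.0053  0.131 ] yaw_y -0.386 z [ 0.056 -0.023 -0.998] j [-0.95  0.29  0.57  1.97 -0.14  0.89 -0.7 ] open 0.244 grip 60.9 F [-0.59 -0.68 -3.54] T [0.038 0.119 0.041]
rz needed -0.001
```

```bash
cat > rd.py <<'E'
from h import *
s=manip.get_state();A=R.from_quat(s["ee_rot"]).as_matrix();f=np.array(s["ft_force"])
print(round(s["time_s"],2),"Tx",round(A[:,0]@s["ft_torque"],3),"F",np.round(f,1),"tilt",round(np.arcsin(A[2,1]),3),"z",round(s["eef_pos"][2],3),"open",round(s["opening"],3))
E
r(){ python3 rd.py; }
python3 nudge.py '[[[0.0764, 0, 0], [0, 0, 0], 0]]' >/dev/null; r
python3 nudge.py '[[[0, 0, 0], [0, 0, 0], 0]]' >/dev/null; r
python3 nudge.py '[[[0, 0, 0], [0, 0, 0], 0]]' >/dev/null; r
python3 nudge.py '[[[0, 0, 0], [0, 0, 0], 0]]' >/dev/null; r
python3 nudge.py '[[[0, 0, 0], [0, 0, 0], 0]]' >/dev/null; r
python3 nudge.py '[[[0, 0, 0], [0, 0, 0], 0]]' >/dev/null; r
python3 nudge.py '[[[0, 0, 0], [0, 0, 0], 0], [[0, 0, 0], [0, 0, 0], 0]]' >/dev/null; r
python3 nudge.py '[[[0, 0, 0], [0, 0, 0], 0], [[0, 0, 0], [0, 0, 0], 0]]' >/dev/null; r
```

```text
6.9 Tx -0.08 F [-0.6 -0.1 -3.9] tilt -0.062 z 0.202 open 0.24
7.03 Tx -0.199 F [-1.7 -1.1 -3.7] tilt -0.059 z 0.202 open 0.246
7.15 Tx -0.077 F [-0.3  0.3 -4.2] tilt -0.058 z 0.202 open 0.244
7.28 Tx -0.131 F [ 0.3  0.1 -4. ] tilt -0.059 z 0.202 open 0.243
7.4 Tx -0.1 F [-0.2 -0.5 -5. ] tilt -0.059 z 0.202 open 0.242
7.53 Tx -0.102 F [-0.  -0.2 -3.7] tilt -0.06 z 0.202 open 0.242
7.78 Tx -0.128 F [-0.7  0.9 -4.5] tilt -0.06 z 0.202 open 0.243
8.03 Tx -0.128 F [-0.5 -0.3 -4.5] tilt -0.06 z 0.202 open 0.245
```

Case A shows no shift: the moment stays steady after the tilt is reversed. I'll level it and put it back.

Converted, 0.04 m is 0.64, 0.03 m is 0.48, -0.06 rad / 1.5708 = -0.0382.

```bash
python3 nudge.py '[[[-0.0382, 0, 0], [0, 0, 0], 0], [[0, 0, 0], [0, 0, 0.64], 0], [[0, 0, 0], [0, 0, 0.64], 0], [[0, 0, 0], [0, 0, 0.48], 0], [[0, 0, 0], [0, 0, 0], 0]]' >/dev/null
python3 -c "
from h import *
to([.481,.1925,.073],-.387)"
```

```text
t 8.65 pos [0.4797 0.1917 0.0909] tool d [0.0013 0.0009 0.0179] yaw_y -0.387 z [-0.003 -0.002 -1.   ] j [-0.83  0.49  0.48  2.01 -0.33  0.72 -0.53] open 0.246 grip 60.8 F [-0.28  0.57 -4.13] T [-0.071 -0.066  0.009]
rz needed -0.0
```

Converted, 0.01 m is 0.16, 0.007 m is 0.112.

```bash
python3 nudge.py '[[[0, 0, 0], [0, 0, 0.16], 0], [[0, 0, 0], [0, 0, 0.112], 0], [[0, 0, 0], [0, 0, 0], 0], [[0, 0, 0], [0, 0, 0], 1], [[0, 0, 0], [0, 0, 0], 1]]' >/dev/null
python3 rd.py
python3 nudge.py '[[[0, 0, 0], [0, 0, 0], 1], [[0, 0, 0], [0, 0, -0.32], 1], [[0, 0, 0], [0, 0, -0.64], 1], [[0, 0, -0.0955], [0, 0, -0.64], 1], [[0, 0, -0.0955], [0, 0, -0.16], 1]]' >/dev/null
python3 nudge.py '[[[0, 0, -0.091], [0, 0, 0], 1], [[0, 0, 0], [-0.8, 0, 0], 1], [[0, 0, 0], [-0.8, 0, 0], 1], [[0, 0, 0], [-0.8, 0, 0], 1], [[0, 0, 0], [-0.688, -0.16, 0], 1]]' >/dev/null
python3 -c "
from h import *
to([.482,-.001,.071],.056)
cv2.imwrite('pics/s2.png',vision.capture('scene')[:,:,::-1])"
```

```text
9.28 Tx -0.034 F [-0.5  0.5 -0.3] tilt 0.001 z 0.076 open 0.66
t 10.53 pos [ 0.4816 -0.0029  0.1856] tool d [0.0019 0.0004 0.1146] yaw_y 0.055 z [ 0.001 -0.    -1.   ] j [-0.53  0.27  0.55  2.04 -0.18  0.88  0.17] open 1.003 grip 0.0 F [ 1.08 -0.36  0.12] T [-0.062 -0.018 -0.033]
rz needed -0.001
```

View pics/s2.png

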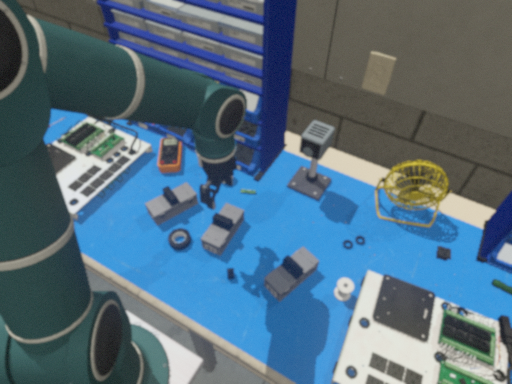

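Case A is back at its original spot (171,202), and the gripper is above B (223,228). Now I'll grip and test B.

Converted, 0.05 m is 0.8, 0.04 m is 0.64.

```bash
r(){ python3 rd.py; }
python3 nudge.py '[[[0, 0, 0], [0.032, 0, 0.8], 1], [[0, 0, 0], [0, 0, 0.64], 1], [[0, 0, 0], [0, 0, 0.352], 1], [[0, 0, 0], [0, 0, 0], 1], [[0, 0, 0], [0, 0, 0], 0]]' >/dev/null
python3 nudge.py '[[[0, 0, 0], [0, 0, 0], 0], [[0, 0, 0], [0, 0, 0], 0], [[0, 0, 0], [0, 0, 0], 0], [[0, 0, 0], [0, 0, 0], 0]]' >/dev/null
python3 -c "
from h import *
to([.482,-.001,.073],.056)"
python3 nudge.py '[[[0, 0, 0], [0, 0, -0.32], 0], [[0, 0, 0], [0, 0, -0.64], 0], [[0, 0, 0], [0, 0, -0.64], 0], [[0, 0, 0], [0, 0, -0.48], 0], [[0, 0, 0], [0, 0, 0], 0]]' >/dev/null;r
python3 nudge.py '[[[0.0955, 0, 0], [0, 0, 0], 0], [[0.0955, 0, 0], [0, 0, 0], 0], [[0, 0, 0], [0, 0, 0], 0], [[0, 0, 0], [0, 0, 0], 0], [[0, 0, 0], [0, 0, 0], 0]]' >/dev/null;r
python3 nudge.py '[[[-0.0764, 0, 0], [0, 0, 0], 0], [[-0.0764, 0, 0], [0, 0, 0], 0], [[0, 0, 0], [0, 0, 0], 0], [[0, 0, 0], [0, 0, 0], 0], [[0, 0, 0], [0, 0, 0], 0]]' >/dev/null;r
python3 nudge.py '[[[-0.1146, 0, 0], [0, 0, 0], 0], [[-0.1146, 0, 0], [0, 0, 0], 0], [[0, 0, 0], [0, 0, 0], 0], [[0, 0, 0], [0, 0, 0], 0], [[0, 0, 0], [0, 0, 0], 0]]' >/dev/null;r
python3 nudge.py '[[[0.0764, 0, 0], [0, 0, 0], 0], [[0.0764, 0, 0], [0, 0, 0], 0], [[0, 0, 0], [0, 0, 0], 0], [[0, 0, 0], [0, 0, 0], 0], [[0, 0, 0], [0, 0, 0], 0]]' >/dev/null;r
echo; python3 nudge.py '[[[0.0764, 0, 0], [0, 0, 0], 0]]' >/dev/null; r
python3 nudge.py '[[[0, 0, 0], [0, 0, 0], 0]]' >/dev/null; r
python3 nudge.py '[[[0, 0, 0], [0, 0, 0], 0]]' >/dev/null; r
python3 nudge.py '[[[0, 0, 0], [0, 0, 0], 0]]' >/dev/null; r
python3 nudge.py '[[[0, 0, 0], [0, 0, 0], 0]]' >/dev/null; r
python3 nudge.py '[[[0, 0, 0], [0, 0, 0], 0]]' >/dev/null; r
python3 nudge.py '[[[0, 0, 0], [0, 0, 0], 0], [[0, 0, 0], [0, 0, 0], 0]]' >/dev/null; r
python3 nudge.py '[[[0, 0, 0], [0, 0, 0], 0], [[0, 0, 0], [0, 0, 0], 0]]' >/dev/null; r
```

```text
t 11.7 pos [0.4817 0.0012 0.074 ] tool d [-0.0022  0.0002  0.001 ] yaw_y 0.056 z [ 0.001  0.    -1.   ] j [-0.45  0.46  0.46  2.11 -0.34  0.64  0.3 ] open 0.24 grip 59.2 F [-3.46  0.7  13.88] T [0.148 0.862 0.059]
rz needed 0.0
12.32 Tx 0.006 F [-0.7 -0.3 -5.6] tilt 0.003 z 0.205 open 0.248
12.95 Tx -0.544 F [ 0.6 -0.  -5.3] tilt -0.298 z 0.203 open 0.246
13.57 Tx -0.109 F [-0.5 -0.6 -5.1] tilt -0.061 z 0.203 open 0.242
14.2 Tx 0.557 F [ 0.   0.8 -5.3] tilt 0.298 z 0.203 open 0.24
14.82 Tx 0.07 F [ 0.2 -0.2 -5. ] tilt 0.061 z 0.203 open 0.244

14.95 Tx -0.261 F [ 0.1  0.4 -4.7] tilt -0.06 z 0.204 open 0.247
15.07 Tx -0.221 F [-0.1 -0.5 -6. ] tilt -0.059 z 0.203 open 0.244
15.2 Tx -0.181 F [ 0.6  0.  -5. ] tilt -0.058 z 0.203 open 0.246
15.32 Tx -0.203 F [-0.3 -0.2 -5.2] tilt -0.059 z 0.203 open 0.244
15.45 Tx -0.222 F [-0.2  1.  -5.9] tilt -0.059 z 0.203 open 0.244
15.57 Tx -0.126 F [-0.9 -0.5 -4.4] tilt -0.06 z 0.203 open 0.248
15.82 Tx -0.113 F [-0.7  0.3 -6.1] tilt -0.06 z 0.203 open 0.245
16.07 Tx -0.097 F [-0.5  0.4 -4.5] tilt -0.06 z 0.203 open 0.239
```

B's moment drifts from −0.23 to −0.10 while it's held still at 0.06 rad, so something rolled. I'll reverse the tilt to confirm.

Converted, -0.12 rad / 1.5708 = -0.0764.

```bash
r(){ python3 rd.py; }
python3 nudge.py '[[[0.0764, 0, 0], [0, 0, 0], 0], [[0.0764, 0, 0], [0, 0, 0], 0], [[0, 0, 0], [0, 0, 0], 0], [[0, 0, 0], [0, 0, 0], 0], [[-0.0764, 0, 0], [0, 0, 0], 0]]' >/dev/null; r
python3 nudge.py '[[[-0.0764, 0, 0], [0, 0, 0], 0], [[-0.0764, 0, 0], [0, 0, 0], 0]]' >/dev/null; r
python3 nudge.py '[[[0, 0, 0], [0, 0, 0], 0]]' >/dev/null; r
python3 nudge.py '[[[0, 0, 0], [0, 0, 0], 0]]' >/dev/null; r
python3 nudge.py '[[[0, 0, 0], [0, 0, 0], 0]]' >/dev/null; r
python3 nudge.py '[[[0, 0, 0], [0, 0, 0], 0]]' >/dev/null; r
python3 nudge.py '[[[0, 0, 0], [0, 0, 0], 0], [[0, 0, 0], [0, 0, 0], 0]]' >/dev/null; r
python3 nudge.py '[[[0, 0, 0], [0, 0, 0], 0], [[0, 0, 0], [0, 0, 0], 0]]' >/dev/null; r
python3 nudge.py '[[[-0.0764, 0, 0], [0, 0, 0], 0], [[-0.0764, 0, 0], [0, 0, 0], 0], [[0, 0, 0], [0, 0, 0], 0], [[0, 0, 0], [0, 0, 0], 0], [[0, 0, 0], [0, 0, 0], 0]]' >/dev/null;r
python3 -c "
from h import *
to([.598,-.137,.249],-.03)"
```

```text
16.7 Tx -0.397 F [-1.  -0.1 -5.7] tilt -0.177 z 0.203 open 0.241
16.95 Tx 0.24 F [ 1.   0.2 -4.2] tilt 0.066 z 0.204 open 0.24
17.07 Tx 0.246 F [ 0.6 -0.4 -4.7] tilt 0.062 z 0.204 open 0.246
17.2 Tx 0.151 F [ 0.4 -0.3 -5. ] tilt 0.06 z 0.204 open 0.241
17.32 Tx 0.189 F [-0.7 -0.3 -5.7] tilt 0.059 z 0.203 open 0.246
17.45 Tx 0.137 F [ 0.1 -0.6 -4.5] tilt 0.059 z 0.203 open 0.241
17.7 Tx 0.151 F [ 0.8  1.  -5.2] tilt 0.06 z 0.203 open 0.239
17.95 Tx 0.015 F [ 0.4  0.1 -4.5] tilt 0.06 z 0.203 open 0.243
18.57 Tx 0.647 F [-0.1 -0.5 -5.8] tilt 0.299 z 0.203 open 0.248
t 18.57 pos [0.4819 0.001  0.2034] tool d [-0.1443  0.1168 -0.0116] yaw_y 0.056 z [ 0.294  0.016 -0.956] j [-0.65  0.08  0.61  2.22 -0.09  0.56  0.08] open 0.248 grip 63.1 F [-0.15 -0.53 -5.77] T [-0.029  0.646  0.015]
rz needed 0.086
```

Confirmed: the ball is in B. I'll level it and bring it to the reader.

Converted, -0.026 m is -0.416, -0.02 m is -0.32, 0.046 rad / 1.5708 = 0.0293.

```bash
python3 nudge.py '[[[0.0955, 0, 0], [0, 0, 0], 0], [[0.0955, 0, 0.0255], [0, 0, 0], 0], [[0, 0, 0.0293], [0, 0, -0.32], 0], [[0, 0, 0], [0, 0, -0.416], 0], [[0, 0, 0], [0, 0, 0], 0]]' >/dev/null
python3 nudge.py '[[[0, 0, 0], [-0.432, 0.32, 0], 0], [[0, 0, 0], [-0.432, 0.4, 0], 0], [[0, 0, 0], [-0.432, 0.4, 0], 0], [[0, 0, 0], [-0.432, 0.4, 0], 0], [[0, 0, 0], [-0.432, 0.4, 0], 0]]' >/dev/null
python3 nudge.py '[[[0, 0, 0], [0, 0, 0], 0], [[0, 0, 0], [0, 0, 0], 0], [[0, 0, 0], [0, 0, 0], 0]]' >/dev/null
python3 -c "
from h import *
to([.598,-.137,.249],-.03)
for n in('scene','top'):cv2.imwrite(f'pics/{n}3.png',vision.capture(n)[:,:,::-1])"
```

```text
t 20.2 pos [ 0.597  -0.1366  0.2485] tool d [-0.0003  0.001  -0.0005] yaw_y -0.029 z [-0.001  0.004 -1.   ] j [-0.31  0.46  0.66  1.66 -0.31  1.13  0.41] open 0.246 grip 63.3 F [ 0.27 -0.12 -4.91] T [ 0.059 -0.027  0.06 ]
rz needed 0.001
```

View pics/top3.png

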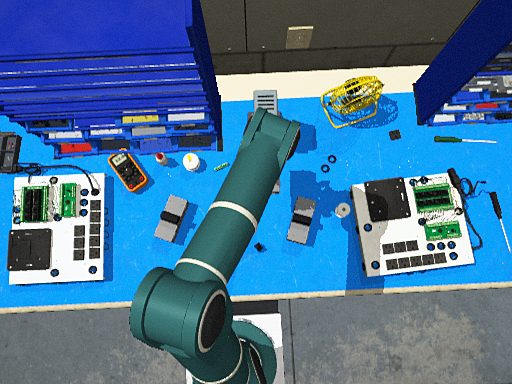

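View pics/scene3.png

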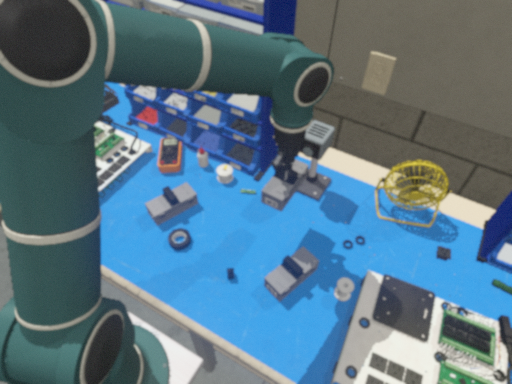

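Case B hangs level (near end at 275,195) in line with the reader, and A (171,202) and C (292,272) are in place. I'll cross-check the lens position in the scene view (308,151).

```bash
python3 -c "
from h import *
print(plane('scene',308,150.5,.2))
s=manip.get_state();print(np.abs(s['dq']).max(),s['time_s'])"
```

```text
[ 0.7451083  -0.13885785  0.2       ]
0.0031801790698476593 20.3
```

The two views agree on the lens position (0.745, −0.139), so I'm handing in.

```bash
python3 -c "
from bench import manip, vision, job
print(job.hand_in())"
```

```text
the job is handed in; nothing more can be done
None
```

I handed the job in at about 20 s: case_b is the one that rattles, held level and still about 7 cm from the lens; case_a is back where it stood, and case_c and the bystanders were left alone (no verdict was returned).

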